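# Nip the aluminium block in the quick-slide vice

## Robot

A 6-joint arm with a two-finger parallel gripper is mounted at the origin on the work surface. World frame = base frame: x ahead of the robot, y to its left, z up, the work surface at z = 0. Lengths are in m, angles in rad, forces in N, time in s.
With the tool pointing down it reaches from about 0.325 to 0.925 m from the base axis. Payload 3.1 kg.
Tool frame: the origin (TCP) lies at the very end of the fingers, on their centre line; the grasp point (between the pads) lies bot.tcp_to_grasp behind it (bot.tcp_to_grasp is the distance from the TCP to the grasp point, in m); z points along the fingers, y is the line along which they close (so a half turn about z gives the same grasp; the last joint's range is limited). The gripper opens to 85 mm and grips with 20 to 120 N. Pads are 22 mm wide; open, the fingers measure 114 mm over their backs; the gripper's body (76 mm by 85 mm) begins 54 mm behind the grasp point. The pads swing forward as they close: fully open they stand 13 mm farther back than shut.
Start: joints at [-1.278, 0.217, 1.613, -0, 1.311, -0.112], TCP at [0.246, -0.574, 0.231] pointing down, gripper open.
Joint ranges: [-2.75, 2.75], [-0.78, 2.1], [0.31, 2.55], [-1.13, 4.27], [0.13, 2.63], [-2.58, 2.58]. Speed limits (rad/s): [2.79, 2.79, 3.14, 3.14, 3.14, 3.14].

## Interface

Orientations are given as [roll, pitch, yaw] about the fixed x, y, z axes, in that order (R = Rz(yaw) Ry(pitch) Rx(roll)).
In Python, from bench import bot gives the robot as it stands. The module is installed in compiled form; this text tells all that it offers.
- The arm moves only by the tool arm_command, never from a script. Its argument "commands" is a list of rows, each an object with "delta_pos": the shift along the tool's x, y, z in m, a list of three; "twist": the turn, a rotation vector about the tool's x, y, z in rad, a list of three; "jaw": the opening, from 0 (shut) to 1 (fully open). In form: [{"delta_pos": [tx, ty, tz], "twist": [wx, wy, wz], "jaw": jaw}, ...]. A call has 1 to 5 rows; each row is the pose to reach, as a shift and turn from the pose commanded when the call began, along the tool's axes at that moment; what a row does not reach only later rows make up. A row lasts 1/8 s, in which the tool goes at most 62.5 mm and 10.7 degrees, less where a joint would pass 70% of its speed; a pose out of reach is approached as far as the arm can. A call with a gripper value outside its range is refused whole. The fingers move at their own pace and stop on an object; "force" is the grip in N (left out, the last holds). Time passes only in rows, so rows that repeat a pose let the fingers close. It gives the time, the measured TCP pose, the force, the opening and the grip force at its end, in the units of the state.
- bot.get_obs(): the state, without advancing time (a new reading comes with each control period).
- bot.capture(name): name is "scene" or "top" or "wrist"; returns a dict with "color" (400x640x3 uint8, blue, green, red), "fovy" (degrees; the focal length in pixels is half the picture's height over the tangent of half this angle, whatever the lens; pixels are square), "cx", "cy" (the principal point, pixels), "k1" (the pictures are not rectified: a ray, as slopes to the right and down, at radius r is drawn at 1 + k1 r^2 times it, then the intrinsics apply), "pose" (4x4, takes a point from camera to world coordinates). Camera axes: x right, y up, looking along -z (the intrinsics and any distortion apply to the point x, -y, -z); pixel columns grow to the right and rows downward; lengths in m; the calibration is good to about 2 mm. A picture is of the moment at which its call begins. There is no depth.
- bot.finish_job(): hands the job in; it is judged then, once.
The state is a dict: "time": time; "qpos": joint angles; "dq": joint speeds; "joint_torque": joint torques, N m; "eef_pos": TCP position; "orientation": TCP orientation; "wrist_force": force on the tool from outside, world axes, zero at the start; "wrist_torque": the same for the moment, N m; "opening": finger opening in m; "finger_force": force on a finger pad.
Only numpy, scipy, OpenCV 4.12 (cv2) and the standard library are available. Lean on these libraries where they do the work, as an engineer would, in place of code of your own. Each camera call takes 0.05 s, during which the arm holds its last target. There are 200 camera calls.

## Task

Stand the aluminium block on the bed of the blue vice, in the middle and lengthways between the open jaws, and let go of it. Then push the sliding jaw up to it and onward until you feel it stop hard, with the block squeezed between both jaws, and leave it nipped firmly there.

Things in the scene. Friction and masses are not known exactly. Their poses are not given: they have to be found in the camera images.
- block_centre (a point): Centre of the aluminium block (silver, two small dark dots on top): loose, 60 long (its x) x 40 wide (y) x 45 high (z) mm, about 0.29 kg, standing on the bench; this point is 22.5 mm above its underside. Take it from above across its 40 mm width. A dark brown wooden offcut of the same size stands near: not wanted.
- bed (a point): Point on top of the bolted-down blue vice's flat bed, 22 mm above the bench. x: along the slide, from sliding to fixed jaw; z up. The bed is 86 mm wide (y), from x = -160 to 100 mm. The fixed jaw's face is at x = 55 mm, so a block against it has its centre at 25 mm. Both jaws are 85 mm wide, 30 thick (x) and rise 35 above the bed; the channel between them is open at both sides (y).
- jaw (a joint): Travel of the sliding jaw (m): 0 = fully back, grows towards the fixed jaw, up to 0.10. Gap between the jaws = 0.115 minus this; it starts 0 to 0.02. Stiff to slide (5 to 8 N), stays where left, pushes the block along the bed; when the block meets the fixed jaw, near 0.055, it stops dead and the force climbs steeply. Pressing there with 15 to 25 N in all leaves the block nipped.
- jaw_back (a point): Centre of the sliding jaw's back face (black pad), where to push; it moves with the jaw, 30 mm behind its clamping face, 18 mm above the bed (40 mm above the bench). Axes as the vice's: push along +x. Behind it is only the flat bed, 22 mm high, so closed fingers can come down there from above, their tips 10 mm clear of the bed, and push.
Things that resemble listed ones, but are neither listed nor needed, are in the scene too. Of the things that look like the part that bears block_centre, the larger one is meant.

How it is judged:
By the outcome, as a careful person would: the job done as asked, in the order asked, and still so for the second after the job is handed in, with the robot touching nothing.
It also fails if it takes over 56 s, if anything falls off the work surface, if the arm or the gripper's body presses on something with over 40 N, if the wrist force passes 120 N, or if a joint passes its speed limit or range.

## Working session

There is one attempt and no reset: what is moved stays moved. The work goes in short steps, Python scripts to look and compute and a tool call to move; the robot and the scene stay as the last step left them, time stands still between calls to the robot, and variables do not carry over. Pictures are saved under pics/ and viewed, at most 10 in all, crops included, and the job is handed in when it is done.

Besides the shell and the picture viewer there is one more tool, called after ">>>" in YAML: its name, and indented under it one key for each argument. arm_command: Moves the arm, as the interface text tells. Its arguments: {"type":"object","properties":{"commands":{"type":"array"},"force":{"type":"number"}},"required":["commands"]}

```bash
mkdir -p pics
cat > h.py <<'E'
import numpy as np, cv2
from bench import bot
def K(c):
    f=200/np.tan(np.radians(c["fovy"])/2)
    return f
def ray(c,u,v):
    f=K(c); d=np.array([(u-c["cx"])/f,(v-c["cy"])/f]); s=d.copy()
    for _ in range(30): s=d/(1+c["k1"]*(s@s))
    P=np.array(c["pose"]); w=P[:3,:3]@np.array([s[0],-s[1],-1]); return P[:3,3],w
def at(c,u,v,z):
    o,w=ray(c,u,v); return o+w*(z-o[2])/w[2]
def proj(c,p):
    P=np.array(c["pose"]); q=P[:3,:3].T@(np.array(p)-P[:3,3]); s=np.array([q[0],-q[1]])/-q[2]
    s=s*(1+c["k1"]*(s@s)); return s*K(c)+[c["cx"],c["cy"]]
E
python3 - <<'E'
from h import *
import pickle
for n in ["top","scene"]:
    c=bot.capture(n); pickle.dump(c,open(n+".pkl","wb")); cv2.imwrite(f"pics/{n}0.png",c["color"])
    print(n,c["fovy"],c["cx"],c["cy"],c["k1"],np.round(c["pose"],3).tolist())
o=bot.get_obs();print(o, bot.tcp_to_grasp)
E
```

```text
top 45.815721707390104 326.41997566856685 196.6497957750144 -0.11617658322231522 [[-0.078, 0.972, -0.222, 0.382], [-0.997, -0.076, 0.015, 0.05], [-0.002, 0.223, 0.975, 1.008], [0.0, 0.0, 0.0, 1.0]]
scene 52.03456094460851 316.7084381227284 197.38939627671644 -0.04725689421653242 [[-0.484, -0.738, 0.469, 1.007], [0.875, -0.408, 0.26, 0.298], [-0.001, 0.537, 0.844, 0.822], [0.0, 0.0, 0.0, 1.0]]
{'time': 0.1, 'qpos': array([-1.27821852e+00,  2.17701765e-01,  1.61477612e+00, -2.89733424e-06,
        1.31134053e+00, -1.12200611e-01]), 'dq': array([-0.00034884,  0.00015845, -0.00523361,  0.00043988,  0.00079372,
       -0.00065154]), 'joint_torque': array([-8.13629813e-04, -3.98074472e+01, -3.04971457e+01, -1.55698558e-04,
        4.15487229e-03,  1.27605813e-05]), 'eef_pos': array([ 0.24593725, -0.5737668 ,  0.2300833 ]), 'orientation': array([-3.13938058e+00, -2.46426544e-04,  4.04778888e-01]), 'wrist_force': array([-0.17142604, -0.01623696,  0.00468083]), 'wrist_torque': array([-0.00693356, -0.00319928, -0.00622652]), 'finger_force': 0.0, 'opening': 0.08553523673352573} 0.0187
```

View pics/top0.png

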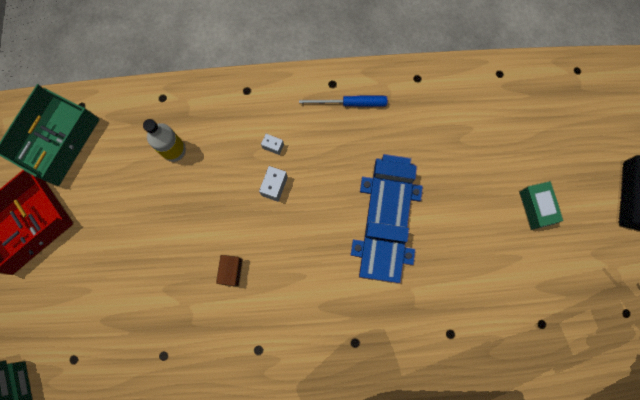

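View pics/scene0.png

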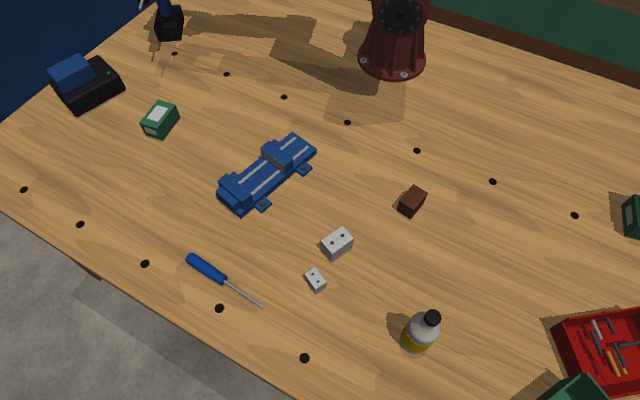

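The top view shows two silver, dotted blocks: a small one at (272,143) and a larger one at (273,183). The brown offcut is at (229,270). The larger silver block fits the description. The vice has its fixed jaw at (395,165) and its sliding jaw at (388,232). I'll confirm this in enlarged crops.

Run:
```python
import pickle,cv2,numpy as np
t=pickle.load(open("top.pkl","rb"))["color"]; s=pickle.load(open("scene.pkl","rb"))["color"]
e=lambda i,x,y,w,h,k: cv2.resize(i[y:y+h,x:x+w],None,fx=k,fy=k,interpolation=cv2.INTER_CUBIC)
# left: top vice x345-430 y150-290 @4 ; right: block top 250..300,125..210; scene
A=e(t,345,150,85,140,4)   #340x560
B=e(t,250,130,55,75,4) #220x300
C=e(s,300,220,60,65,4) #240x260
D=e(s,210,125,115,95,4) #460x380
m=np.zeros((600,800,3),np.uint8)
m[:560,:340]=A; m[:300,340:560]=B; m[300:300,340:340]=0; m[0:260,560:800]=C
m[300:600,340:800]=D[80:380] if False else e(s,210,130,115,75,4)[:300]
cv2.imwrite("pics/m1.png",m); cv2.imwrite("pics/m2.png",D)
```

```text
(no output)
```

View pics/m1.png

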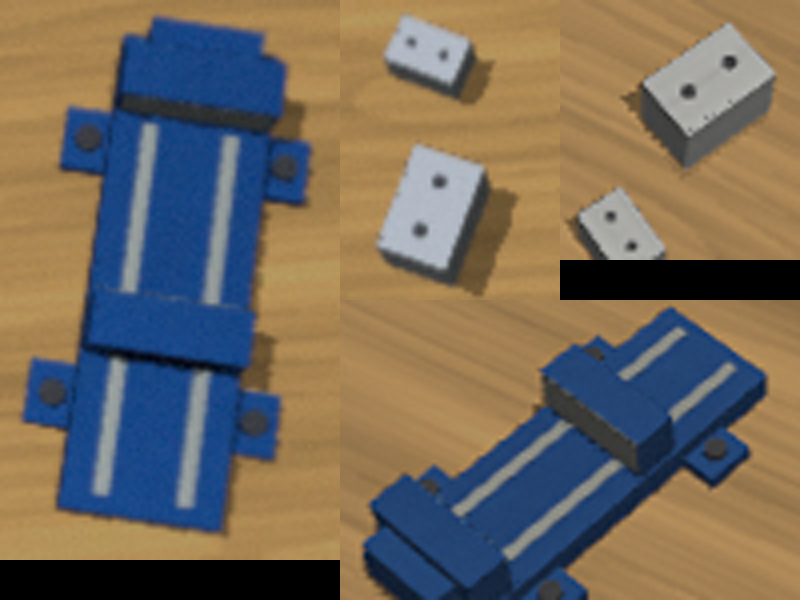

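The crops confirm the target: the larger silver block, with dots at crop (440,181) and (420,230), well clear of the smaller one. The vice edges are readable too, so I'll fit both poses from both views.

```bash
cat > fit.py <<'E'
from h import *
import pickle
from scipy.optimize import least_squares
T=pickle.load(open("top.pkl","rb"));S=pickle.load(open("scene.pkl","rb"))
px=lambda X,Y,ox,oy,x0,y0:np.array([(X-ox+.5)/4-.5+x0,(Y-oy+.5)/4-.5+y0])
def W(p,l):
    c,s=np.cos(p[2]),np.sin(p[2]); return [p[0]+c*l[0]-s*l[1],p[1]+s*l[0]+c*l[1],l[2]]
tB=[((414,145),(.03,.02)),((487,167),(.03,-.02)),((451,269),(-.03,-.02)),((378,245),(-.03,.02)),((440,181),(.0135,0)),((420,230),(-.0135,0))]
obsT=[(T,px(*a,340,0,250,130),(*l,.045)) for a,l in tB if abs(l[0])>.02]
sB=[(728,25),(775,75),(688,132),(643,85)]
# scene: (+x,+y long axis order tried below)
def fit(obs,p0):
    f=lambda p:np.concatenate([proj(c,W(p,l if not callable(l) else l(p)))-u for c,u,l in obs])
    r=least_squares(f,p0,loss="soft_l1"); return r.x,r.fun.reshape(-1,2)
c0=at(T,*px(430,205,340,0,250,130),.045); a=at(T,*px(440,181,340,0,250,130),.045)-at(T,*px(420,230,340,0,250,130),.045)
p0=[c0[0],c0[1],np.arctan2(a[1],a[0])]
# assign scene corners by nearest projection
obsS=[]
L=[(i*.03,j*.02,.045) for i in(1,-1) for j in(1,-1)]
for s in sB:
    u=px(*s,560,0,300,220); l=min(L,key=lambda l:np.linalg.norm(proj(S,W(p0,l))-u)); obsS.append((S,u,l))
for n,o in(("T",obsT),("S",obsS),("TS",obsT+obsS)):
    x,r=fit(o,p0); print("block",n,np.round(x,4),"rms",r.std().round(2))
print("scene block dots mid",at(S,*px(708.5,77,560,0,300,220),.045),"top",c0)
A=lambda X,Y:px(X,Y,0,0,345,150); D=lambda X,Y:px(X,Y,340,300,210,130)
h=.0425
J=lambda dx,y:(lambda p:(-.06+p[3]+dx,y,.057))
vT=[(T,A(57,508),(-.16,.043,.022)),(T,A(222,531),(-.16,-.043,.022)),(T,A(122,97),(.055,h,.057)),(T,A(277,118),(.055,-h,.057)),
 (T,A(92,290),J(0,h)),(T,A(253,308),J(0,-h)),(T,A(85,345),J(-.03,h)),(T,A(247,367),J(-.03,-h))]
vS=[(S,D(670,308),(-.16,-.043,.022)),(S,D(766,377),(-.16,.043,.022)),(S,D(407,473),(.055,-h,.057)),(S,D(508,560),(.055,h,.057)),
 (S,D(543,370),J(0,-h)),(S,D(586,340),J(-.03,-h)),(S,D(673,412),J(-.03,h)),(S,D(636,442),J(0,h))]
for n,o in(("T",vT),("S",vS),("TS",vT+vS)):
    x,r=fit(o,[.4,-.05,0,.01]); print("vice",n,np.round(x,4)); print(r.round(1).tolist())
E
python3 fit.py
```

```text
block T [ 0.6435  0.145  -0.3857] rms 0.41
block S [ 0.6469  0.1462 -0.407 ] rms 0.7
block TS [ 0.6447  0.1453 -0.3963] rms 0.67
scene block dots mid [0.64575289 0.14553259 0.045     ] top [0.64427394 0.14633023 0.045     ]
vice T [ 0.5782 -0.0964 -0.2251  0.0118]
[[-0.1, 0.3], [-0.1, 0.5], [-1.4, -0.9], [0.2, -0.3], [-0.2, -0.8], [0.9, 0.6], [-0.3, -0.1], [0.7, 0.4]]
vice S [ 0.5819 -0.0984 -0.2371  0.008 ]
[[-0.1, -0.4], [0.5, -0.1], [-0.3, 0.4], [-0.6, -0.4], [-0.3, -0.5], [-2.1, -0.1], [1.2, 0.6], [1.4, 0.6]]
vice TS [ 0.5798 -0.0975 -0.2309  0.0101]
[[-0.1, -0.7], [-0.1, -0.2], [-0.8, -1.7], [0.8, -0.9], [0.0, -1.0], [1.0, 0.7], [-0.2, -0.3], [0.8, 0.5], [0.3, -1.0], [1.0, -0.8], [0.6, 0.0], [0.5, -1.0], [-0.4, -0.5], [-2.2, -0.1], [1.3, 0.4], [1.6, 0.5]]
```

>>> arm_command:
  commands:
    - {"delta_pos":[0.047,-0.037,0],"twist":[0,0,0.16],"jaw":1}
    - {"delta_pos":[0.095,-0.074,0],"twist":[0,0,0.32],"jaw":1}
    - {"delta_pos":[0.142,-0.11,0],"twist":[0,0,0.48],"jaw":1}
    - {"delta_pos":[0.19,-0.147,0],"twist":[0,0,0.64],"jaw":1}
    - {"delta_pos":[0.237,-0.184,0],"twist":[0,0,0.8],"jaw":1}

```text
time: 0.72
eef_pos: [0.392, -0.31, 0.2309]
orientation: [-3.141, 0.0, -0.401]
wrist_force: [0.6, 1.0, -0.3]
opening: 0.0854
finger_force: 0.0
```

```bash
cat >> h.py <<'E'
from scipy.spatial.transform import Rotation as Ro
def to(x,y,z,yaw):
    o=bot.get_obs(); R=Ro.from_euler("xyz",o["orientation"]); G=Ro.from_euler("xyz",[np.pi,0,yaw])
    print("t",o["time"],"pos",o["eef_pos"].round(4),"rpy",o["orientation"].round(4),"q",o["qpos"].round(2),"F",o["wrist_force"].round(1),"open",round(o["opening"],4))
    print("delta",R.inv().apply(np.array([x,y,z])-o["eef_pos"]).round(4),"twist",(R.inv()*G).as_rotvec().round(4))
E
python3 -c "
from h import *
to(.645,.145,.2,-.396)"
```

```text
t 0.725 pos [ 0.392  -0.31    0.2309] rpy [-3.1412e+00  3.0000e-04 -4.0090e-01] q [-0.81 -0.05  1.9   0.    1.29  1.16] F [ 0.6  1.  -0.3] open 0.0854
delta [ 0.0554 -0.5177  0.0311] twist [-0.0004  0.0003 -0.0049]
```

>>> arm_command:
  commands:
    - {"delta_pos":[0.005,-0.055,0],"twist":[0,0,0],"jaw":1}
    - {"delta_pos":[0.01,-0.11,0],"twist":[0,0,0],"jaw":1}
    - {"delta_pos":[0.015,-0.165,0],"twist":[0,0,0],"jaw":1}
    - {"delta_pos":[0.02,-0.22,0],"twist":[0,0,0],"jaw":1}
    - {"delta_pos":[0.03,-0.28,0],"twist":[0,0,0],"jaw":1}

```text
time: 1.35
eef_pos: [0.5272, -0.0635, 0.231]
orientation: [3.141, 0.0, -0.395]
wrist_force: [0.9, -1.1, -0.5]
opening: 0.0854
finger_force: 0.0
```

```bash
python3 -c "
from h import *
import pickle
c=bot.capture('wrist');pickle.dump(c,open('w1.pkl','wb'));cv2.imwrite('pics/w1.png',c['color'])
to(.645,.145,.18,-.396)"
```

```text
t 1.4 pos [ 0.5305 -0.0569  0.2312] rpy [-3.1342e+00 -1.0000e-03 -3.9110e-01] q [-0.24  0.02  1.83  0.01  1.29  1.72] F [1.3 2.1 0.3] open 0.0858
delta [ 0.0288 -0.23    0.0529] twist [-0.0074 -0.001   0.0049]
```

>>> arm_command:
  commands:
    - {"delta_pos":[0.005,-0.05,0],"twist":[0,0,0],"jaw":1}
    - {"delta_pos":[0.01,-0.1,0.01],"twist":[0,0,0],"jaw":1}
    - {"delta_pos":[0.015,-0.15,0.02],"twist":[0,0,0],"jaw":1}
    - {"delta_pos":[0.02,-0.2,0.03],"twist":[0,0,0],"jaw":1}
    - {"delta_pos":[0.025,-0.235,0.03],"twist":[0,0,0],"jaw":1}

```text
time: 2.02
eef_pos: [0.6399, 0.1439, 0.1991]
orientation: [3.14, 0.003, -0.394]
wrist_force: [0.3, 0.4, 0.6]
opening: 0.0853
finger_force: 0.0
```

```bash
python3 -c "
from h import *
import pickle
c=bot.capture('wrist');pickle.dump(c,open('w2.pkl','wb'))
to(.645,.145,.12,-.396)
w=pickle.load(open('w1.pkl','rb'))
im=np.vstack([cv2.resize(w['color'],(480,300)),cv2.resize(c['color'],(480,300))])
cv2.imwrite('pics/w12.png',im)
print('block',[proj(c,p).round(0).tolist() for p in ([.645,.145,.045],)],'vice',proj(w,[.58,-.0975,.022]).round())"
```

```text
t 2.075 pos [0.642  0.1473 0.1998] rpy [-3.1383e+00  1.1000e-03 -3.9220e-01] q [0.12 0.31 1.56 0.   1.27 2.08] F [1.3 1.7 1.1] open 0.0853
delta [0.0037 0.0013 0.0798] twist [-0.0033  0.0011  0.0038]
block [[310.0, 173.0]] vice [325. 100.]
```

View pics/w12.png

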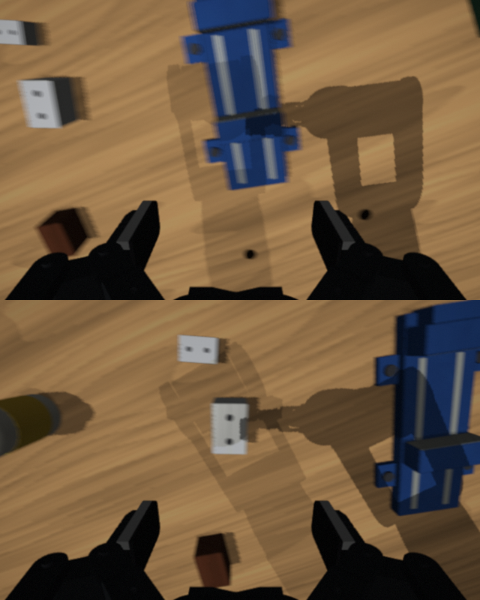

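Wrist view 2 shows the larger silver block with dots at about (306,157) and (306,190) full-scale px, near the predicted (310,173). That frame is blurred, so I'll take a sharp one now that the arm has settled.

```bash
python3 -c "
from h import *
import pickle
bot.capture('wrist');c=bot.capture('wrist');pickle.dump(c,open('w3.pkl','wb'))
print(bot.get_obs()['dq'].round(3))
cv2.imwrite('pics/w3.png',cv2.resize(c['color'][110:230,250:390],None,fx=5,fy=5,interpolation=cv2.INTER_CUBIC))
to(.645,.145,.12,-.396)"
```

```text
[-0.036 -0.028  0.027 -0.016  0.009 -0.005]
t 2.175 pos [0.6405 0.1433 0.2002] rpy [ 3.1407e+00  1.3000e-03 -3.9260e-01] q [ 0.11  0.31  1.56 -0.    1.27  2.08] F [-0.3 -0.5 -0.7] open 0.0852
delta [ 0.0037 -0.0034  0.0802] twist [0.0009 0.0013 0.0034]
```

View pics/w3.png

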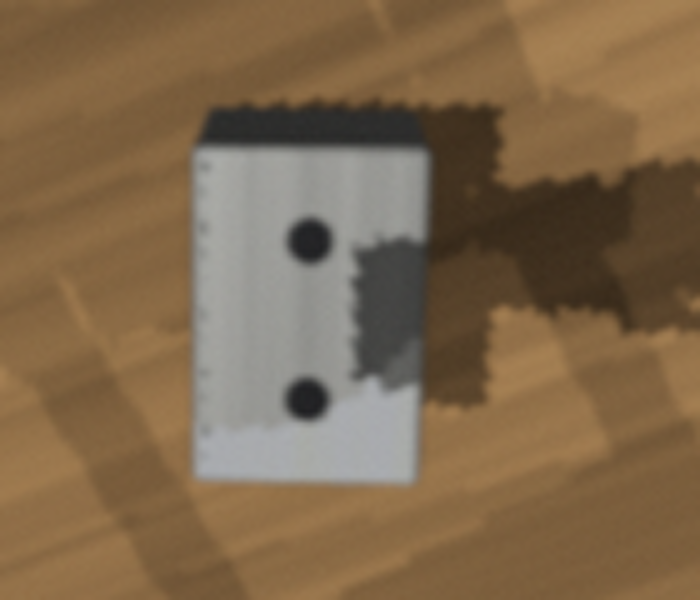

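The sharp crop shows the block's top corners at (192,147), (430,148), (416,482) and (193,480), and the dots at (310,241) and (307,400).

```bash
python3 -c "
from h import *
import pickle
c=pickle.load(open('w3.pkl','rb'))
p=lambda X,Y:at(c,(X+.5)/5-.5+250,(Y+.5)/5-.5+110,.045)
k=[p(*a) for a in [(192,147),(430,148),(416,482),(193,480)]];d=[p(310,241),p(307,400)]
print('mean',np.mean(k,0).round(4),np.mean(d,0).round(4))
ang=lambda v:np.arctan2(v[1],v[0]).round(3)
print(ang(d[0]-d[1]),ang(k[0]-k[3]),ang(k[1]-k[2]),ang(k[0]-k[1])-1.571,ang(k[3]-k[2])-1.571)
print([np.linalg.norm(k[i]-k[i-1]).round(4) for i in range(4)])
m=np.mean(d,0); to(m[0],m[1],.012,-.396)"
```

```text
mean [0.6455 0.1458 0.045 ] [0.645  0.1459 0.045 ]
-0.411 -0.411 -0.413 -0.395 -0.401
[np.float64(0.059), np.float64(0.0396), np.float64(0.0592), np.float64(0.0395)]
t 2.175 pos [0.6405 0.1433 0.2002] rpy [ 3.1407e+00  1.3000e-03 -3.9260e-01] q [ 0.11  0.31  1.56 -0.    1.27  2.08] F [-0.3 -0.5 -0.7] open 0.0852
delta [ 0.0035 -0.0043  0.1882] twist [0.0009 0.0013 0.0034]
```

>>> arm_command:
  commands:
    - {"delta_pos":[0.004,-0.003,0.03],"twist":[0,0,0.01],"jaw":1}
    - {"delta_pos":[0.004,-0.003,0.06],"twist":[0,0,0.01],"jaw":1}
    - {"delta_pos":[0.004,-0.003,0.09],"twist":[0,0,0.01],"jaw":1}
    - {"delta_pos":[0.004,-0.003,0.11],"twist":[0,0,0.01],"jaw":1}
    - {"delta_pos":[0.004,-0.003,0.11],"twist":[0,0,0.01],"jaw":1}

```text
time: 2.8
eef_pos: [0.6434, 0.1423, 0.0891]
orientation: [3.139, 0.004, -0.406]
wrist_force: [0.2, 0.3, 0.3]
opening: 0.0855
finger_force: 0.0
```

```bash
python3 -c "
from h import *
to(.645,.1459,.010,-.405)"
```

```text
t 2.8 pos [0.6434 0.1423 0.0891] rpy [ 3.1391  0.0041 -0.406 ] q [ 0.11  0.43  1.62 -0.    1.09  2.09] F [0.2 0.3 0.3] open 0.0855
delta [ 0.0003 -0.0041  0.079 ] twist [ 0.0025  0.0041 -0.001 ]
```

>>> arm_command:
  commands:
    - {"delta_pos":[0,-0.003,0.03],"twist":[0,0,0],"jaw":1}
    - {"delta_pos":[0,-0.003,0.055],"twist":[0,0,0],"jaw":1}
    - {"delta_pos":[0,-0.003,0.072],"twist":[0,0,0],"jaw":1}
    - {"delta_pos":[0,-0.003,0.079],"twist":[0,0,0],"jaw":1}
    - {"delta_pos":[0,-0.003,0.079],"twist":[0,0,0],"jaw":1}

```text
time: 3.42
eef_pos: [0.6469, 0.146, 0.0126]
orientation: [-3.141, -0.0, -0.405]
wrist_force: [-0.2, 0.6, 0.0]
opening: 0.0853
finger_force: 0.0
```

>>> arm_command:
  commands:
    - {"delta_pos":[0,0,0],"twist":[0,0,0],"jaw":0.2}
    - {"delta_pos":[0,0,0],"twist":[0,0,0],"jaw":0.2}
    - {"delta_pos":[0,0,0],"twist":[0,0,0],"jaw":0.2}
    - {"delta_pos":[0,0,0],"twist":[0,0,0],"jaw":0.2}
    - {"delta_pos":[0,0,0],"twist":[0,0,0],"jaw":0.2}
  force: 45

```text
time: 4.05
eef_pos: [0.6475, 0.1461, 0.0134]
orientation: [-3.141, -0.002, -0.405]
wrist_force: [0.0, -1.0, 3.7]
opening: 0.0395
finger_force: 48.0
```

```bash
python3 -c "
from h import *
to(.645,.1459,.16,-.231)"
```

```text
t 4.05 pos [0.6475 0.1461 0.0134] rpy [-3.1409e+00 -1.6000e-03 -4.0510e-01] q [ 0.12  0.54  1.63 -0.    0.97  2.09] F [ 0.  -1.   3.7] open 0.0395
delta [-0.002   0.0011 -0.1466] twist [-0.0006 -0.0016 -0.1741]
```

>>> arm_command:
  commands:
    - {"delta_pos":[0,0,-0.03],"twist":[0,0,0],"jaw":0.2}
    - {"delta_pos":[0,0,-0.08],"twist":[0,0,0],"jaw":0.2}
    - {"delta_pos":[0,0.02,-0.13],"twist":[0,0,-0.06],"jaw":0.2}
    - {"delta_pos":[-0.01,0.06,-0.17],"twist":[0,0,-0.12],"jaw":0.2}
    - {"delta_pos":[-0.02,0.1,-0.2],"twist":[0,0,-0.174],"jaw":0.2}

```text
time: 4.68
eef_pos: [0.5878, 0.0615, 0.2128]
orientation: [3.142, 0.0, -0.229]
wrist_force: [0.3, -1.2, -3.1]
opening: 0.0392
finger_force: 47.2
```

>>> arm_command:
  commands:
    - {"delta_pos":[-0.02,0.05,0],"twist":[0,0,0],"jaw":0.2}
    - {"delta_pos":[-0.04,0.1,0],"twist":[0,0,0],"jaw":0.2}
    - {"delta_pos":[-0.04,0.1,0],"twist":[0,0,0],"jaw":0.2}
    - {"delta_pos":[-0.04,0.1,0],"twist":[0,0,0],"jaw":0.2}
    - {"delta_pos":[-0.04,0.1,0],"twist":[0,0,0],"jaw":0.2}

```text
time: 5.3
eef_pos: [0.5273, -0.0251, 0.2118]
orientation: [-3.141, 0.001, -0.23]
wrist_force: [-0.4, 0.8, -3.9]
opening: 0.0393
finger_force: 47.3
```

```bash
python3 -c "
from h import *
import pickle
for _ in range(4): c=bot.capture('wrist')
pickle.dump(c,open('w4.pkl','wb'));cv2.imwrite('pics/w4.png',cv2.resize(c['color'],(800,500),interpolation=cv2.INTER_CUBIC))
to(.584,-.0985,.1,-.231)"
```

```text
t 5.5 pos [ 0.5273 -0.0253  0.2121] rpy [-3.1415e+00  3.0000e-04 -2.2980e-01] q [-0.18  0.03  1.86  0.    1.25  1.62] F [-0.6 -0.3 -2.9] open 0.0395
delta [0.0719 0.0584 0.1121] twist [-0.0001  0.0003  0.0012]
```

View pics/w4.png

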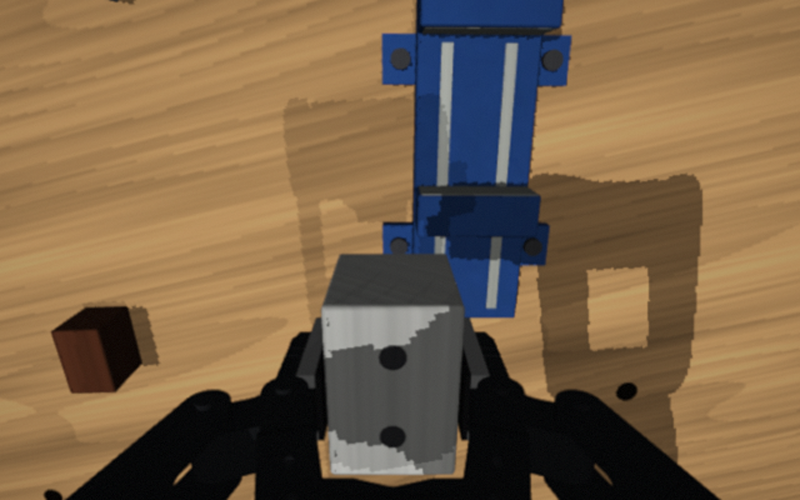

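The wrist view shows the held block, level, with dots at (393,357) and (392,436). The vice's right bed corner is at (515,317) and the fixed jaw's lower right corner at (562,26). The sliding jaw's top edge runs along y≈195, from x≈419 to 540. I'll compare these with the projected fit.

```bash
python3 - <<'E' 2>/dev/null
from fit import *
c=pickle.load(open('w4.pkl','rb'));print(np.round(c['pose'],3).tolist())
xf,r=fit(vT+vS,[.4,-.05,0,.01])
im=cv2.resize(c['color'],(800,500),interpolation=cv2.INTER_CUBIC)
P=lambda l:tuple(int(round(v)) for v in (proj(c,W(xf,l))+.5)*1.25-.5)
def line(pts,col):
    for a,b in zip(pts,pts[1:]+pts[:1]): cv2.line(im,P(a),P(b),col,1,cv2.LINE_AA)
q=xf[3];
line([(-.16,-.043,.022),(-.16,.043,.022),(.1,.043,.022),(.1,-.043,.022)],(0,255,255))
for f in(-.06+q-.03,.055):
    line([(f,-h,.057),(f,h,.057),(f+.03,h,.057),(f+.03,-h,.057)],(0,255,0))
cv2.imwrite('pics/ov.png',cv2.resize(im[0:340,360:600],None,fx=1.7,fy=1.7))
m=[at(c,(X+.5)/1.25-.5,(Y+.5)/1.25-.5,.2121-.0134+.045) for X,Y in((393,357),(392,436))]
print("held mid",np.mean(m,0),np.arctan2(*(m[0]-m[1])[1::-1]))
E
```

```text
block T [ 0.6435  0.145  -0.3857] rms 0.41
block S [ 0.6469  0.1462 -0.407 ] rms 0.7
block TS [ 0.6447  0.1453 -0.3963] rms 0.67
scene block dots mid [0.64575289 0.14553259 0.045     ] top [0.64427394 0.14633023 0.045     ]
vice T [ 0.5782 -0.0964 -0.2251  0.0118]
[[-0.1, 0.3], [-0.1, 0.5], [-1.4, -0.9], [0.2, -0.3], [-0.2, -0.8], [0.9, 0.6], [-0.3, -0.1], [0.7, 0.4]]
vice S [ 0.5819 -0.0984 -0.2371  0.008 ]
[[-0.1, -0.4], [0.5, -0.1], [-0.3, 0.4], [-0.6, -0.4], [-0.3, -0.5], [-2.1, -0.1], [1.2, 0.6], [1.4, 0.6]]
vice TS [ 0.5798 -0.0975 -0.2309  0.0101]
[[-0.1, -0.7], [-0.1, -0.2], [-0.8, -1.7], [0.8, -0.9], [0.0, -1.0], [1.0, 0.7], [-0.2, -0.3], [0.8, 0.5], [0.3, -1.0], [1.0, -0.8], [0.6, 0.0], [0.5, -1.0], [-0.4, -0.5], [-2.2, -0.1], [1.3, 0.4], [1.6, 0.5]]
[[-0.227, 0.922, 0.314, 0.608], [-0.974, -0.215, -0.073, -0.044], [0.0, -0.322, 0.947, 0.355], [0.0, 0.0, 0.0, 1.0]]
held mid [ 0.52527057 -0.02478338  0.2437    ] -0.23937060168474747
```

View pics/ov.png

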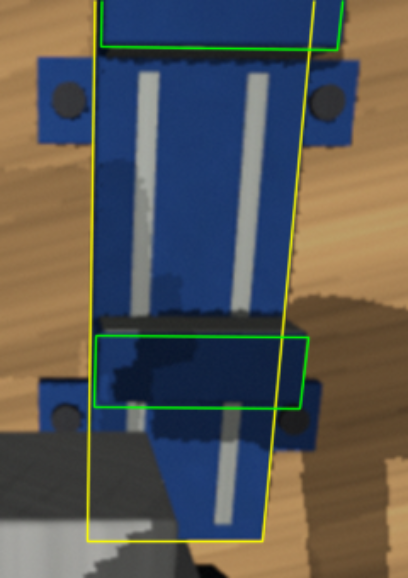

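>>> arm_command:
  commands:
    - {"delta_pos":[0.03,0.025,0],"twist":[0,0,0],"jaw":0.2}
    - {"delta_pos":[0.06,0.05,0.03],"twist":[0,0,0],"jaw":0.2}
    - {"delta_pos":[0.072,0.058,0.06],"twist":[0,0,0],"jaw":0.2}
    - {"delta_pos":[0.072,0.058,0.09],"twist":[0,0,0],"jaw":0.2}
    - {"delta_pos":[0.072,0.058,0.1],"twist":[0,0,0],"jaw":0.2}

```text
time: 6.12
eef_pos: [0.5821, -0.0983, 0.1094]
orientation: [-3.141, 0.005, -0.231]
wrist_force: [0.2, 0.1, -4.0]
opening: 0.0394
finger_force: 47.2
```

>>> arm_command:
  commands:
    - {"delta_pos":[0,0,0],"twist":[0,0,0],"jaw":0.2}
    - {"delta_pos":[0,0,0.03],"twist":[0,0,0],"jaw":0.2}
    - {"delta_pos":[0,0,0.055],"twist":[0,0,0],"jaw":0.2}
    - {"delta_pos":[0,0,0.066],"twist":[0,0,0],"jaw":0.2}
    - {"delta_pos":[0,0,0.066],"twist":[0,0,0],"jaw":0.2}

```text
time: 6.75
eef_pos: [0.5841, -0.0989, 0.0468]
orientation: [3.142, -0.0, -0.231]
wrist_force: [-0.3, 0.4, -3.3]
opening: 0.0393
finger_force: 47.3
```

```bash
python3 -c "
from h import *
import pickle
for _ in range(2): c=bot.capture('scene')
pickle.dump(c,open('s5.pkl','wb'))
to(.5837,-.0985,.0354,-.231)"
```

```text
t 6.85 pos [ 0.5852 -0.0993  0.048 ] rpy [ 3.1414e+00 -3.0000e-03 -2.3100e-01] q [-0.29  0.37  1.8   0.    0.97  1.52] F [-0.6 -0.4 -2.7] open 0.0396
delta [-0.0017 -0.0005  0.0126] twist [ 0.0002 -0.003  -0.    ]
```

Aligned to within 1–2 mm. Next I'll lower gently until contact.

>>> arm_command:
  commands:
    - {"delta_pos":[0,0,0.004],"twist":[0,0,0],"jaw":0.2}
    - {"delta_pos":[0,0,0.008],"twist":[0,0,0],"jaw":0.2}
    - {"delta_pos":[0,0,0.01],"twist":[0,0,0],"jaw":0.2}
    - {"delta_pos":[0,0,0.01],"twist":[0,0,0],"jaw":0.2}

```text
time: 7.35
eef_pos: [0.5834, -0.099, 0.0359]
orientation: [-3.142, 0.001, -0.231]
wrist_force: [-0.5, 0.8, -4.0]
opening: 0.0395
finger_force: 47.3
```

>>> arm_command:
  commands:
    - {"delta_pos":[0,0,0.001],"twist":[0,0,0],"jaw":0.2}
    - {"delta_pos":[0,0,0.002],"twist":[0,0,0],"jaw":0.2}
    - {"delta_pos":[0,0,0.002],"twist":[0,0,0],"jaw":0.2}

```text
time: 7.72
eef_pos: [0.5839, -0.0991, 0.0353]
orientation: [3.142, 0.0, -0.231]
wrist_force: [-3.5, 0.1, 5.3]
opening: 0.0394
finger_force: 48.2
```

The block is on the bed: Fz went from −4 to +5 N. I'll open the gripper and rise.

>>> arm_command:
  commands:
    - {"delta_pos":[0,0,0],"twist":[0,0,0],"jaw":1}
    - {"delta_pos":[0,0,0],"twist":[0,0,0],"jaw":1}
    - {"delta_pos":[0,0,0],"twist":[0,0,0],"jaw":1}
    - {"delta_pos":[0,0,0],"twist":[0,0,0],"jaw":1}
    - {"delta_pos":[0,0,0],"twist":[0,0,0],"jaw":1}

```text
time: 8.35
eef_pos: [0.5838, -0.099, 0.0342]
orientation: [-3.142, -0.0, -0.231]
wrist_force: [0.0, 0.3, 0.1]
opening: 0.0854
finger_force: 0.0
```

>>> arm_command:
  commands:
    - {"delta_pos":[0,0,-0.02],"twist":[0,0,0],"jaw":1}
    - {"delta_pos":[0,0,-0.06],"twist":[0,0,0],"jaw":1}
    - {"delta_pos":[0,0,-0.1],"twist":[0,0,0],"jaw":1}
    - {"delta_pos":[-0.03,0,-0.12],"twist":[0,0,0],"jaw":0}
    - {"delta_pos":[-0.08,0,-0.12],"twist":[0,0,0],"jaw":0}

```text
time: 8.98
eef_pos: [0.5089, -0.0818, 0.1593]
orientation: [3.141, -0.01, -0.231]
wrist_force: [0.1, 0.1, 0.6]
opening: 0.0519
finger_force: 0.0
```

>>> arm_command:
  commands:
    - {"delta_pos":[-0.03,0,0],"twist":[0,0,0],"jaw":0}
    - {"delta_pos":[-0.032,0,0],"twist":[0,0,0],"jaw":0}
    - {"delta_pos":[-0.032,0,0],"twist":[0,0,0],"jaw":0}
    - {"delta_pos":[-0.032,0,0],"twist":[0,0,0],"jaw":0}

```text
time: 9.48
eef_pos: [0.4762, -0.0739, 0.1551]
orientation: [3.141, -0.002, -0.231]
wrist_force: [-0.5, -0.2, -0.7]
opening: 0.0002
finger_force: 0.0
```

Run:
```python
from h import *
import pickle
for _ in range(3): c=bot.capture('wrist')
pickle.dump(c,open('w6.pkl','wb'))
im=cv2.resize(c['color'],(800,500),interpolation=cv2.INTER_CUBIC)
xf=[.5798,-.0975,-.2309];C,S_=np.cos(xf[2]),np.sin(xf[2])
V=lambda a,b:(xf[0]+C*a-S_*b,xf[1]+S_*a+C*b)
P=lambda a,b,z:tuple(int(round(v)) for v in (proj(c,[*V(a,b),z])+.5)*1.25-.5)
h=.0425;q=.0101
for x0,z in((-.09+q,.057),(.055,.057),(-.0285,.067)):
    w=.03 if z<.06 else .06; y=h if z<.06 else .02
    p=[P(x0,-y,z),P(x0,y,z),P(x0+w,y,z),P(x0+w,-y,z)]
    cv2.polylines(im,[np.array(p)],True,(0,255,0),1,cv2.LINE_AA)
cv2.imwrite('pics/w6.png',im)
x,y=V(-.09+q-.011-.014,0); to(x,y,.034,-.231)
```

```text
t 9.625 pos [ 0.4755 -0.0737  0.1544] rpy [ 3.1416e+00 -2.0000e-04 -2.3130e-01] q [-0.3  -0.01  2.01  0.    1.14  1.5 ] F [ 0.1 -0.7  0.8] open -0.0005
delta [ 0.0021 -0.0007  0.1204] twist [ 0.     -0.0002 -0.0003]
```

View pics/w6.png

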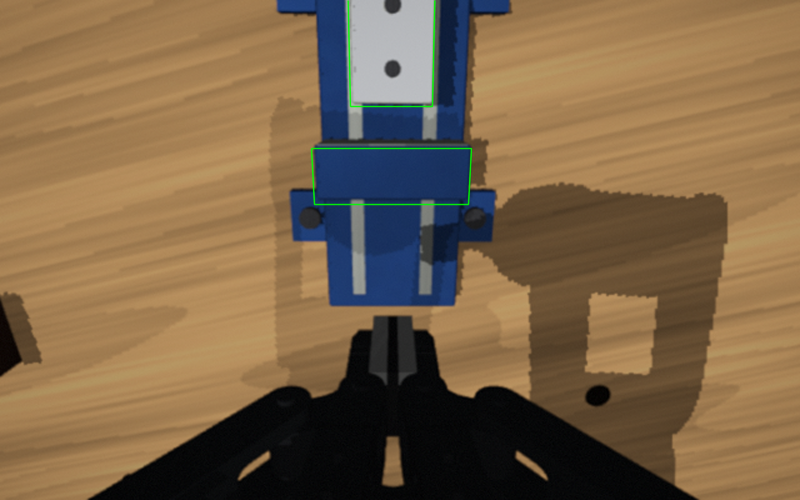

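The block stands square and central between the jaws: its outline matches the predicted one at (350–435, up to 105). The sliding jaw's back edge is at y≈202. The shut fingers can come down behind it.

>>> arm_command:
  commands:
    - {"delta_pos":[0,0,0.04],"twist":[0,0,0],"jaw":0}
    - {"delta_pos":[0,0,0.08],"twist":[0,0,0],"jaw":0}
    - {"delta_pos":[0,0,0.11],"twist":[0,0,0],"jaw":0}
    - {"delta_pos":[0,0,0.12],"twist":[0,0,0],"jaw":0}
    - {"delta_pos":[0,0,0.12],"twist":[0,0,0],"jaw":0}

```text
time: 10.25
eef_pos: [0.4747, -0.0734, 0.034]
orientation: [-3.142, 0.001, -0.231]
wrist_force: [0.2, -0.5, 0.4]
opening: -0.0003
finger_force: 0.0
```

>>> arm_command:
  commands:
    - {"delta_pos":[0.004,0,0],"twist":[0,0,0],"jaw":0}
    - {"delta_pos":[0.008,0,0],"twist":[0,0,0],"jaw":0}
    - {"delta_pos":[0.012,0,0],"twist":[0,0,0],"jaw":0}
    - {"delta_pos":[0.016,0,0],"twist":[0,0,0],"jaw":0}
    - {"delta_pos":[0.02,0,0],"twist":[0,0,0],"jaw":0}

```text
time: 10.88
eef_pos: [0.4932, -0.0777, 0.0342]
orientation: [3.142, 0.003, -0.231]
wrist_force: [-5.8, 1.0, 3.7]
opening: -0.0001
finger_force: 2.6
```

```bash
cat >> h.py <<'E'
def vs():
    xf=[.5798,-.0975,-.2309];C,S=np.cos(xf[2]),np.sin(xf[2]); o=bot.get_obs(); d=o["eef_pos"][:2]-xf[:2]; f=o["wrist_force"]
    print("t",o["time"],"vice x,y",(C*d[0]+S*d[1]).round(4),(-S*d[0]+C*d[1]).round(4),"z",o["eef_pos"][2].round(4),"Fx,Fy,Fz",(C*f[0]+S*f[1]).round(1),(-S*f[0]+C*f[1]).round(1),f[2].round(1))
E
python3 -c "
from h import *
vs()"
```

```text
t 10.875 vice x,y -0.0888 -0.0006 z 0.0342 Fx,Fy,Fz -5.9 -0.3 3.7
```

The fingers are in contact and the jaw is sliding at about 6 N. About 43 mm is left to the stop.

>>> arm_command:
  commands:
    - {"delta_pos":[0.004,0,0],"twist":[0,0,0],"jaw":0}
    - {"delta_pos":[0.008,0,0],"twist":[0,0,0],"jaw":0}
    - {"delta_pos":[0.012,0,0],"twist":[0,0,0],"jaw":0}
    - {"delta_pos":[0.016,0,0],"twist":[0,0,0],"jaw":0}
    - {"delta_pos":[0.02,0,0],"twist":[0,0,0],"jaw":0}

```text
time: 11.5
eef_pos: [0.5116, -0.0821, 0.0337]
orientation: [3.142, 0.006, -0.231]
wrist_force: [-5.7, -0.0, 4.0]
opening: 0.0001
finger_force: 2.7
```

>>> arm_command:
  commands:
    - {"delta_pos":[0.003,0,0],"twist":[0,0,0],"jaw":0}
    - {"delta_pos":[0.006,0,0],"twist":[0,0,0],"jaw":0}
    - {"delta_pos":[0.009,0,0],"twist":[0,0,0],"jaw":0}
    - {"delta_pos":[0.012,0,0],"twist":[0,0,0],"jaw":0}
    - {"delta_pos":[0.015,0,0],"twist":[0,0,0],"jaw":0}

```text
time: 12.12
eef_pos: [0.5247, -0.0852, 0.0334]
orientation: [3.142, 0.009, -0.231]
wrist_force: [-7.8, 0.7, 6.7]
opening: 0.0002
finger_force: 4.2
```

```bash
python3 -c "
from h import *
vs()"
```

```text
t 12.125 vice x,y -0.0564 -0.0006 z 0.0334 Fx,Fy,Fz -7.7 -1.1 6.7
```

>>> arm_command:
  commands:
    - {"delta_pos":[0.002,0,0],"twist":[0,0,0],"jaw":0}
    - {"delta_pos":[0.004,0,0],"twist":[0,0,0],"jaw":0}
    - {"delta_pos":[0.006,0,0],"twist":[0,0,0],"jaw":0}
    - {"delta_pos":[0.007,0,0],"twist":[0,0,0],"jaw":0}
    - {"delta_pos":[0.008,0,0],"twist":[0,0,0],"jaw":0}

```text
time: 12.75
eef_pos: [0.5326, -0.087, 0.0335]
orientation: [3.141, 0.009, -0.231]
wrist_force: [-8.0, 0.5, 6.3]
opening: -0.0001
finger_force: 4.0
```

>>> arm_command:
  commands:
    - {"delta_pos":[0.001,0,0],"twist":[0,0,0],"jaw":0}
    - {"delta_pos":[0.002,0,0],"twist":[0,0,0],"jaw":0}
    - {"delta_pos":[0.002,0,0],"twist":[0,0,0],"jaw":0}

```text
time: 13.12
eef_pos: [0.5347, -0.0876, 0.0335]
orientation: [3.141, 0.008, -0.231]
wrist_force: [-8.6, 1.6, 5.9]
opening: -0.0001
finger_force: 3.7
```

>>> arm_command:
  commands:
    - {"delta_pos":[0.001,0,0],"twist":[0,0,0],"jaw":0}
    - {"delta_pos":[0.002,0,0],"twist":[0,0,0],"jaw":0}
    - {"delta_pos":[0.002,0,0],"twist":[0,0,0],"jaw":0}

```text
time: 13.5
eef_pos: [0.5349, -0.0876, 0.0332]
orientation: [3.141, 0.013, -0.231]
wrist_force: [-11.6, 1.7, 9.3]
opening: -0.0002
finger_force: 5.8
```

The jaw has stopped: it moved only 0.2 mm for a 2 mm command, and the force is rising. I'll press up to about 20 N.

>>> arm_command:
  commands:
    - {"delta_pos":[0.001,0,0],"twist":[0,0,0],"jaw":0}
    - {"delta_pos":[0.002,0,0],"twist":[0,0,0],"jaw":0}
    - {"delta_pos":[0.002,0,0],"twist":[0,0,0],"jaw":0}

```text
time: 13.88
eef_pos: [0.5348, -0.0875, 0.0332]
orientation: [3.141, 0.018, -0.23]
wrist_force: [-15.7, 3.0, 14.5]
opening: 0.0003
finger_force: 8.3
```

>>> arm_command:
  commands:
    - {"delta_pos":[0.001,0,0],"twist":[0,0,0],"jaw":0}
    - {"delta_pos":[0.002,0,0],"twist":[0,0,0],"jaw":0}
    - {"delta_pos":[0.002,0,0],"twist":[0,0,0],"jaw":0}
    - {"delta_pos":[0.002,0,0],"twist":[0,0,0],"jaw":0}

```text
time: 14.38
eef_pos: [0.5348, -0.0874, 0.0327]
orientation: [3.141, 0.022, -0.23]
wrist_force: [-19.5, 2.8, 15.9]
opening: -0.0001
finger_force: 10.0
```

It is pressed at about 20 N along the slide with no movement. I'll back off and rise.

>>> arm_command:
  commands:
    - {"delta_pos":[-0.006,0,0],"twist":[0,0,0],"jaw":0}
    - {"delta_pos":[-0.015,0,0],"twist":[0,0,0],"jaw":0}
    - {"delta_pos":[-0.025,0,0],"twist":[0,0,0],"jaw":0}
    - {"delta_pos":[-0.025,0,-0.03],"twist":[0,0,0],"jaw":0}
    - {"delta_pos":[-0.025,0,-0.08],"twist":[0,0,0],"jaw":0}

```text
time: 15.0
eef_pos: [0.5173, -0.0833, 0.1131]
orientation: [-3.141, 0.005, -0.231]
wrist_force: [0.5, 0.7, 0.3]
opening: -0.0004
finger_force: 0.0
```

>>> arm_command:
  commands:
    - {"delta_pos":[-0.02,0,-0.05],"twist":[0,0,0],"jaw":0}
    - {"delta_pos":[-0.03,0,-0.06],"twist":[0,0,0],"jaw":0}
    - {"delta_pos":[-0.03,0,-0.06],"twist":[0,0,0],"jaw":0}
    - {"delta_pos":[-0.03,0,-0.06],"twist":[0,0,0],"jaw":0}

```text
time: 15.5
eef_pos: [0.4892, -0.0767, 0.1724]
orientation: [-3.141, 0.003, -0.231]
wrist_force: [-0.0, -0.5, -0.2]
opening: -0.0002
finger_force: 0.0
```

Run:
```python
from h import *
for _ in range(3): c=bot.capture('wrist')
s=bot.capture('scene')
cv2.imwrite('pics/w9.png',np.vstack([cv2.resize(c['color'],(480,300)),cv2.resize(s['color'][115:225,200:376],(480,300),interpolation=cv2.INTER_CUBIC)]))
vs()
```

```text
t 15.7 vice x,y -0.0925 -0.0006 z 0.1727 Fx,Fy,Fz 0.1 0.6 0.3
```

View pics/w9.png

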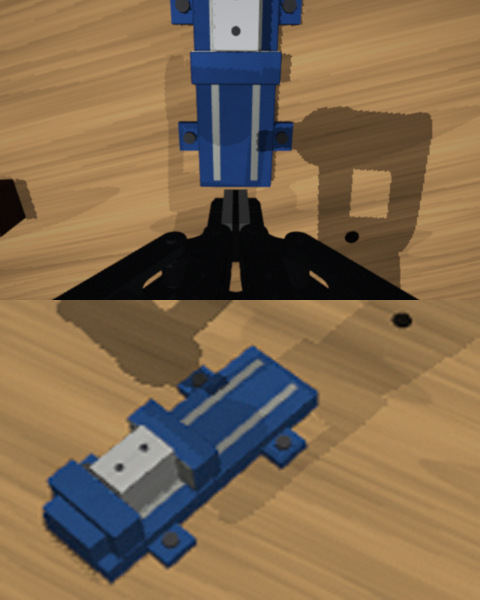

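Both views show the silver block square and central, nipped between the jaws. In the scene crop its dots are at (119,467) and (144,447). The gripper is clear of everything.

```bash
python3 -c "
from bench import bot
print(bot.finish_job())"
```

```text
the job is handed in; nothing more can be done
None
```

The aluminium block stands centred and lengthways on the vice bed, nipped between both jaws after a hard stop at about 20 N; the arm is clear and the job was handed in at about 16 s.

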